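# Hang the order on the sloping order rail and send it down to the stop

### The job

Take the order carrier (the one with the white order card) out of the parking block and set its two rollers gently down on the open high end of the order rail, without dropping it or pressing hard; then, keeping it on the rail, push it down-rail past the red spring catch and let go, so that it rolls by itself down to the rubber stop and hangs there. The slope of the rail is reset by hand and is not measured, so feel for it, and leave the spare carrier standing in the block.

Things in the scene. Friction and masses are not known exactly. Their poses are not given: they have to be found in the camera images.
- order_rail: Stand of the order rail, fixed: dark base plate 85 x 520 x 8 mm, aluminium uprights at both ends. Origin: centre of its underside; z up, +y towards the rail's high (loading) end, -x its front. In the plane x = 0 runs the rail: a steel bar 6 mm thick, 25 mm high, with round top. The slotted high upright (x 6 to 12 mm, y 213 to 247 mm) is 272 mm tall. A carrier may load the stand with at most 25 N, all contacts added.
- rail_pivot (a point): Low end of the bar's top line, at (0, -0.210, 0.170) in the stand's frame. From here the top line rises straight towards +y at an angle that is clamped by hand anywhere from 0.09 to 0.205 rad and is NOT measured (this point is level). v = distance from here up along the bar, h = height square to it. The bar ends at v = 440 mm.
- loading_place (a point): Point on the base plate straight below the middle of the loading place: at (0, 0.145, 0.008) in the stand's frame; the bar's top is 194 to 236 mm above it. Set a carrier on with its seat point over y = 0.12 to 0.165 of the stand (v about 355 mm in the middle). Further down, for v under 293 mm, a guard behind the bar (x 9 to 24 mm, underside h = 31 mm) covers the rear of the carriers.
- catch_place (a point): Point on the base plate below the red spring catch, a one-way pawl behind the bar (x 15 to 20 mm), pivot at v 280, h 20 mm, nose at v 264 mm. The carrier's rear pin begins to lift it when the seat point is at v about 311 mm and is past it at v 295 mm. The push along the bar rises to about 3 to 7 N, then drops; let go any time up to v 270 mm. A carrier released before the catch stays there.
- stop_seat (a point): Where the carrier's seat point lies when it hangs against the rubber stop at the low end: v = 63 mm, at (0, -0.1477, 0.1794) in the stand's frame, up to 4 mm higher or lower with the slope.
- order_carrier: Hanger with two V-groove rollers (y = +28, -28 mm) and a black board with white order card; 86 mm long (y), 32 wide (x), 194 high, 0.16 to 0.25 kg. Origin under the board, midway between the cheeks; z up; +y (tail) goes to the rail's high end; board at -x. Starts upright (leaning up to 0.1 rad) in a slot 26 mm deep: lift it straight out. Pin at the rear at y = -38 mm.
- order_carrier_grip (a point): Centre of the orange grip tab of the order carrier: tab 10 mm thick in the carrier's x, 24 mm long in y, reaching 22 mm below and 17 mm above this point; the hanger's flat top lies below it. It is 31 mm to +y, 5 mm to -x and 47 mm above the seat point.
- order_carrier_seat (a point): Point of the order carrier midway between the rollers, at the bottom of their grooves, 130 mm above its underside; on the rail it lies on the bar's top line, with its y axis along the bar. The gap between the cheeks is 18 mm for the 6 mm bar and the rear cheek ends 10 mm below this point, so it can be lowered straight over the bar. It rolls at 0.05 to 0.4 m/s.
- spare_carrier_seat (a point): The same point of the spare carrier: same shape but without a card, standing in the other slot of the block.
- parking_block: Wooden parking block 64 x 220 x 30 mm, fixed on the worktop, with two slots in line along its y axis, 119 mm apart. Origin: centre of its underside; z up.

How it is judged:
By the outcome, as a careful person would: the job done as asked, in the order asked, and still so for the second after the job is handed in, with the robot touching nothing.
It also fails if it takes over 67 s, if anything falls off the work surface, if the arm or the gripper's body presses on something with over 40 N, if the wrist force passes 120 N, or if a joint passes its speed limit or range.

### The arm

A 7-joint arm with a two-finger parallel gripper is mounted at the origin on a cart in front of the work surface, level with it; the furniture and walls round the work are solid. World frame = base frame: x ahead of the robot, y to its left, z up, the work surface at z = 0. Lengths are in m, angles in rad, forces in N, time in s.
With the tool pointing down it reaches from about 0.425 to 0.875 m from the base axis. Payload 8.4 kg.
Tool frame: the origin (TCP) lies at the very end of the fingers, on their centre line; the grasp point (between the pads) lies 19 mm behind it; z points along the fingers, y is the line along which they close (so a half turn about z gives the same grasp; the last joint's range is limited). The gripper opens to 87 mm and grips with 3 to 60 N. Pads are 19 mm wide; open, the fingers measure 117 mm over their backs; the gripper's body (75 mm by 190 mm) begins 51 mm behind the grasp point.
Start: joints at [-1.352, 0.333, 0.04, 1.465, -0.013, 1.343, -0.059], TCP at [0.203, 0.617, 0.223] pointing down, gripper open.
Joint ranges: [-2.58, 2.58], [-0.38, 2.09], [-1.3, 1.39], [0.25, 2.4], [-1.5, 4.64], [0.08, 2.09], [-2.65, 2.65]. Speed limits (rad/s): [2.22, 2.22, 2.79, 2.79, 3.14, 3.14, 3.14].

### API

Orientations are given as a rotation vector (axis times angle).
In Python, from workcell import r gives the robot as it stands.
- The arm moves only by the shell command python3 -m inch 'ROWS' [FORCE]. ROWS is JSON, a list that holds one entry, the list of rows, each a list of 7 numbers: the turn, a rotation vector about the tool's x, y, z each as a share of pi rad, from -1 to 1, then the shift along the tool's x, y, z each as a share of 40 cm, from -1 to 1, then the closure, from -1 (fully open) to 1 (shut). In form: [[[rx, ry, rz, x, y, z, fingers], ...]]. A call has 1 to 12 rows; each row shifts and turns the commanded pose from where the row before left it, along the tool's axes as they then stand; what a row does not reach is not made up. A row lasts 1/10 s, in which the tool goes at most 50 mm and 8.59 degrees, less where a joint would pass 70% of its speed; a pose out of reach is approached as far as the arm can. A call with a number of a shift or a turn outside -1 to 1 is refused whole. A call with a gripper value outside its range is refused whole. The fingers move at their own pace and stop on an object; FORCE is the grip in N (left out, the last holds). Time passes only in rows, so rows that do not move let the fingers close. It gives the time, the measured TCP pose, the force, the opening and the grip force at its end, in the units of the state.
- r.sense(): the state, without advancing time (a new reading comes with each control period).
- r.capture(name): name is "scene" or "top" or "wrist"; returns the picture (480x640x3 uint8, red, green, blue); there is no depth.
- r.camera_info(name): a dict with "fov_y" (degrees; the focal length in pixels is half the picture's height over the tangent of half this angle, whatever the lens; pixels are square), "cx", "cy" (the principal point, pixels), "origin" and "orientation" of the camera in the world; the wrist camera has in their place "tool_from_camera" (4x4, takes a point from camera to tool coordinates, whose origin is the TCP and whose axes are the flange's). Camera axes: x right, y up, looking along -z (the intrinsics and any distortion apply to the point x, -y, -z); pixel columns grow to the right and rows downward; lengths in m; the calibration is good to about 2 mm. A picture is of the moment at which its call begins: read the wrist's pose just before it. camera_info takes no time and is no camera call.
- r.finish_job(): hands the job in; it is judged then, once.
The state is a dict: "time_s": time; "joint_positions": joint angles; "dq": joint speeds; "effort": joint torques, N m; "tcp_pos": TCP position; "eef_rot": TCP orientation; "ft_force": force on the tool from outside, world axes, zero at the start; "moment": the same for the moment, N m; "finger_gap": finger opening in m; "grip_force": force on a finger pad.
Only numpy, scipy, OpenCV 4.12 (cv2) and the standard library are available. Lean on these libraries where they do the work, as an engineer would, in place of code of your own. Each camera call takes 0.05 s, during which the arm holds its last target. There are 200 camera calls.

## Working session

There is one attempt and no reset: what is moved stays moved. The work goes in short steps, Python scripts to look and compute and a shell command to move; the robot and the scene stay as the last step left them, time stands still between calls to the robot, and variables do not carry over. Pictures are saved under pics/ and viewed, at most 10 in all, crops included, and the job is handed in when it is done.

```bash
ls; mkdir -p pics
python3 - <<'E'
from workcell import r
import cv2
s=r.sense();print(s)
for n in("scene","top","wrist"):
    print(n,r.camera_info(n))
    cv2.imwrite(f"pics/{n}0.png",r.capture(n)[...,::-1])
E
```

```text
pics
{'time_s': 0.0, 'joint_positions': array([-1.35219312,  0.33391756,  0.03987746,  1.46626638, -0.01340408,
        1.34327426, -0.05848648]), 'dq': array([-1.38553874e-03,  3.72513430e-05, -8.63388566e-04,  6.90422890e-04,
       -6.17362255e-04, -6.25561227e-04, -4.29631234e-04]), 'effort': array([ 5.47589298e-04, -6.56378031e+01,  1.33528333e+00, -4.03791082e+01,
       -5.96548291e-02,  4.53042530e-02,  2.09836171e-04]), 'tcp_pos': array([0.20299724, 0.61700544, 0.2216574 ]), 'eef_rot': array([-4.97094902e-01, -3.10186520e+00,  2.50166573e-03]), 'ft_force': array([-0.68871643, -0.01634758,  0.50567979]), 'moment': array([ 0.01941068, -0.02638806, -0.01440626]), 'grip_force': 0.0, 'finger_gap': 0.08696589208301357}
scene {'fov_y': 49.758337800532836, 'cx': 317.384113867487, 'cy': 246.65657542948935, 'origin': array([0.6792713 , 0.3964113 , 0.89320574]), 'orientation': array([0.10545924, 0.67432701, 2.72905767])}
top {'fov_y': 46.118481283157536, 'cx': 318.948448593998, 'cy': 237.23906464711112, 'origin': array([0.07053672, 0.11622694, 1.1638887 ]), 'orientation': array([ 0.31692786, -0.42468591, -1.78585374])}
wrist {'fov_y': 61.91267079825788, 'cx': 319.8346405573922, 'cy': 245.3187108346661, 'tool_from_camera': array([[ 1.42459150e-04,  9.56382839e-01,  2.92116149e-01,
         7.99939677e-02],
       [ 9.99999897e-01, -2.62028212e-04,  3.70195724e-04,
        -5.29474734e-04],
       [ 4.30591510e-04,  2.92116066e-01, -9.56382778e-01,
        -1.61427503e-01],
       [ 0.00000000e+00,  0.00000000e+00,  0.00000000e+00,
         1.00000000e+00]])}
```

View pics/scene0.png

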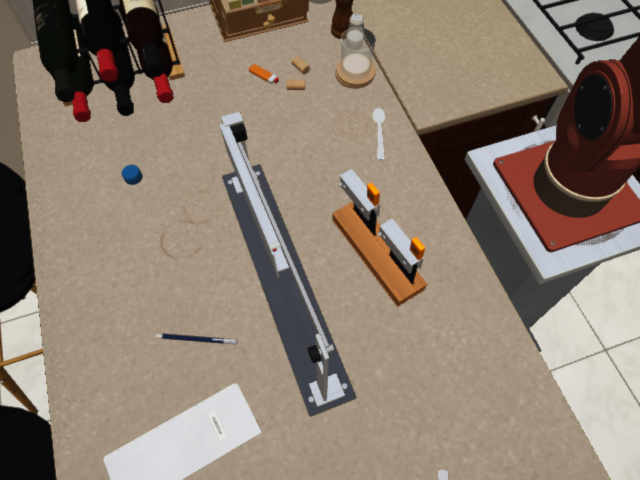

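View pics/top0.png

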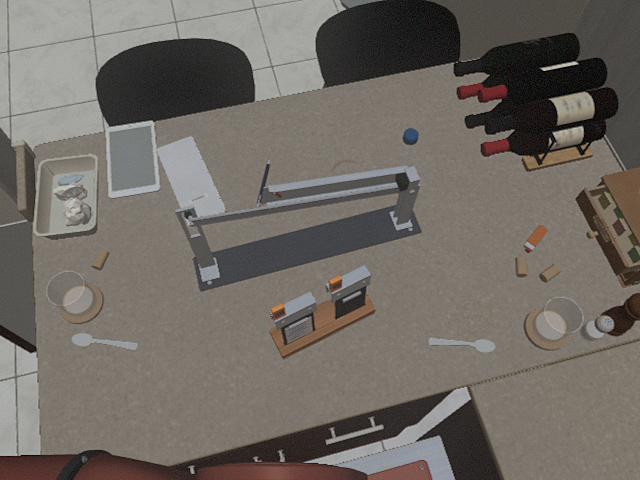

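Run:
```python
import cv2
a=cv2.imread("pics/top0.png")[160:370,170:440]
cv2.imwrite("pics/topc.png",cv2.resize(a,None,fx=2.8,fy=2.8,interpolation=cv2.INTER_CUBIC))
a=cv2.imread("pics/scene0.png")[100:420,210:440]
cv2.imwrite("pics/scenec.png",cv2.resize(a,None,fx=1.85,fy=1.85,interpolation=cv2.INTER_CUBIC))
```

```text
(no output)
```

View pics/topc.png

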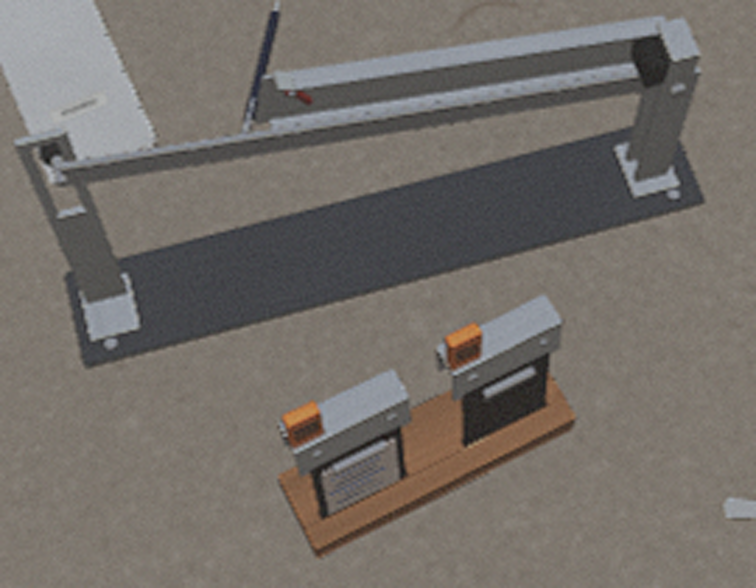

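View pics/scenec.png

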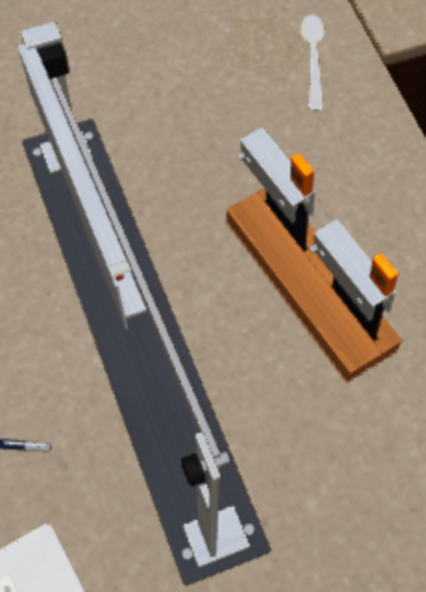

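```bash
cat > h.py <<'E'
import numpy as np
from scipy.spatial.transform import Rotation as R
from scipy.optimize import least_squares
from workcell import r
def cam(n,s=None):
    i=r.camera_info(n); f=240/np.tan(np.radians(i['fov_y']/2))
    if n!='wrist': return f,i['cx'],i['cy'],R.from_rotvec(i['orientation']).as_matrix(),np.array(i['origin'])
    s=s or r.sense(); T=np.eye(4);T[:3,:3]=R.from_rotvec(s['eef_rot']).as_matrix();T[:3,3]=s['tcp_pos']
    T=T@np.array(i['tool_from_camera']); return f,i['cx'],i['cy'],T[:3,:3],T[:3,3]
def proj(c,P):
    f,cx,cy,M,o=c; q=(np.atleast_2d(P)-o)@M
    return np.c_[cx+f*q[:,0]/-q[:,2], cy-f*q[:,1]/-q[:,2]]
def plane(c,uv,z):
    f,cx,cy,M,o=c; d=M@np.array([(uv[0]-cx)/f,-(uv[1]-cy)/f,-1]); return o+d*(z-o[2])/d[2]
def tri(obs):
    g=lambda P:np.concatenate([proj(c,P)[0]-uv for c,uv in obs])
    s=least_squares(g,[.5,.3,.1]); return s.x,np.abs(s.fun).max()
def Rz(a): return R.from_euler('z',a).as_matrix()
E
cat > fit.py <<'E'
from h import *
T=cam('top');S=cam('scene')
tp=lambda u,v:np.array([170+u/2.8,160+v/2.8]); sp=lambda u,v:np.array([210+u/1.85,100+v/1.85])
def planar(loc,obs,x0):
    g=lambda p:np.concatenate([proj(c,Rz(p[2])@np.array(loc[k])+[p[0],p[1],0])[0]-uv for c,k,uv in obs])
    s=least_squares(g,x0); return s.x,s.fun.reshape(-1,2).round(1).tolist()
b=dict(hf=(-.0425,.26,.008),hb=(.0425,.26,.008),lf=(-.0425,-.26,.008),lb=(.0425,-.26,.008))
print('stand',*planar(b,[(T,'hf',tp(85,366)),(T,'hb',tp(67,274)),(T,'lf',tp(703,200)),(S,'hf',sp(187,584)),(S,'hb',sp(269,548)),(S,'lf',sp(95,121)),(S,'lb',sp(23,140))][:3]+[(S,'hb',sp(187,584)),(S,'hf',sp(269,548)),(S,'lf',sp(95,121)),(S,'lb',sp(23,140))],[.65,.15,-.2]))
k=dict(hf=(-.032,.11,.03),hb=(.032,.11,.03),lf=(-.032,-.11,.03),lb=(.032,-.11,.03))
print('block',*planar(k,[(T,'hf',tp(318,543)),(T,'hb',tp(280,477)),(T,'lf',tp(574,412)),(S,'hf',sp(400,343)),(S,'hb',sp(348,373)),(S,'lb',sp(228,212))],[.5,.15,-.2]))
print('order tab top',tri([(T,tp(302,413)),(S,sp(385,262))]))
print('spare tab top',tri([(T,tp(462,334)),(S,sp(302,160))]))
print('bar high end',tri([(T,tp(60,175)),(S,sp(224,460))]))
E
python3 fit.py
```

```text
stand [ 0.61242906 -0.01107392  0.03288853] [[-0.4, -0.1], [-1.2, -1.3], [1.7, 0.1], [-0.7, 0.6], [2.4, 1.0], [-0.8, -2.3], [-0.6, -0.5]]
block [0.42852974 0.00594153 0.23031241] [[-1.4, 1.2], [-1.4, -2.2], [0.6, 0.4], [1.2, -1.3], [0.9, 0.3], [-1.9, -1.5]]
order tab top (array([0.41494848, 0.09424483, 0.19752319]), np.float64(0.5628828234214893))
spare tab top (array([ 0.44180039, -0.02007316,  0.20016088]), np.float64(0.8591206220348226))
bar high end (array([0.60213571, 0.21608686, 0.23539044]), np.float64(0.3287652805663015))
```

```bash
python3 -m inch '[[[0,0,0,-0.076,-0.0897,-0.019,-1],[0,0,0,-0.076,-0.0897,-0.019,-1],[0,0,0,-0.076,-0.0897,-0.019,-1],[0,0,0,-0.076,-0.0897,-0.019,-1],[0,0,0,-0.076,-0.0897,-0.019,-1],[0,0,0,-0.076,-0.0897,-0.019,-1],[0,0,0,-0.076,-0.0897,-0.019,-1],[0,0,0,-0.076,-0.0897,-0.019,-1],[0,0,0,-0.076,-0.0897,-0.019,-1],[0,0,0,-0.076,-0.0897,-0.019,-1],[0,0,0,-0.076,-0.0897,-0.019,-1],[0,0,0,-0.076,-0.0897,-0.019,-1]]]'
python3 -m inch '[[[0,0,0.0465,0,0,0,-1],[0,0,0.0465,0,0,0,-1],[0,0,0.0465,0,0,0,-1],[0,0,0.0465,0,0,0,-1],[0,0,0.0465,0,0,0,-1],[0,0,0.0465,0,0,0,-1],[0,0,0.0465,0,0,0,-1],[0,0,0,0,0,0,-1],[0,0,0,0,0,0,-1]]]'
python3 - <<'E'
from workcell import r
import cv2
s=r.sense();print(s['time_s'],s['tcp_pos'],s['eef_rot'],s['joint_positions'].round(2),s['ft_force'])
import pickle;pickle.dump(s,open('s1.pkl','wb'))
a=r.capture("wrist")[...,::-1];cv2.imwrite("pics/w1.png",a)
E
```

```text
time_s: 1.35
tcp_pos: [0.4153, 0.0923, 0.314]
eef_rot: [-0.497, -3.102, -0.001]
ft_force: [1.3, 1.0, -0.6]
finger_gap: 0.0869
grip_force: 0.0
time_s: 2.25
tcp_pos: [0.415, 0.0943, 0.3137]
eef_rot: [-1.946, -2.466, 0.0]
ft_force: [0.4, -0.1, 0.4]
finger_gap: 0.0873
grip_force: 0.0
2.25 [0.41502135 0.09425401 0.31366212] [-1.94624145e+00 -2.46602900e+00  3.60411431e-04] [-0.78 -0.2   0.38  1.83  0.08  1.5  -0.17] [ 0.40325503 -0.11083693  0.41165798]
```

View pics/w1.png

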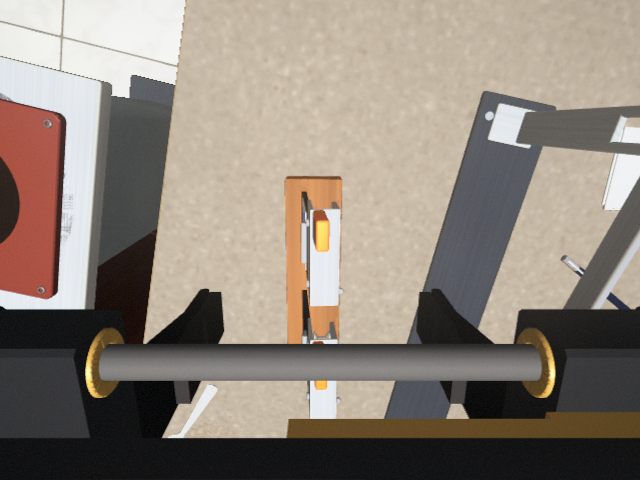

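```bash
cat > w1.py <<'E'
from h import *
import pickle
s=pickle.load(open('s1.pkl','rb'));c=cam('wrist',s);print(c[4])
def f(uv,z):
    p=plane(c,uv,z); q=Rz(-.2303)@(p-[.4285,.0059,0]); return p.round(4),q.round(4)
for n,uv,z in [('tab c',(322,236),.198),('tab corner',(316,222),.198),('corner',(328,249),.198),('blk',(286,178),.03),('blk',(341,178),.03),('hang L',(310,305),.159),('hang R',(339,305),.159),('hang top',(340,210),.159),('hang tl',(312,210),.159)]: print(n,*f(uv,z))
E
python3 w1.py
```

```text
[0.39648236 0.17174497 0.47508357]
tab c [0.4161 0.0966 0.198 ] [0.0086 0.0911 0.198 ]
tab corner [0.4095 0.1057 0.198 ] [0.0043 0.1015 0.198 ]
corner [0.4226 0.0881 0.198 ] [0.0131 0.0813 0.198 ]
blk [0.3737 0.1065 0.03  ] [-0.0304  0.1105  0.03  ]
blk [0.4329 0.1207 0.03  ] [0.0304 0.1108 0.03  ]
hang L [0.4233 0.0233 0.159 ] [-0.0011  0.0182  0.159 ]
hang R [0.4477 0.0292 0.159 ] [0.024  0.0183 0.159 ]
hang top [0.4279 0.1105 0.159 ] [0.0233 0.102  0.159 ]
hang tl [0.406  0.1053 0.159 ] [0.0007 0.1019 0.159 ]
```

```bash
python3 -m inch '[[[0.023,0,0,0,0,0,-1],[0,0,0,0.0048,0.0245,0.05,-1],[0,0,0,0,0,0.08,-1],[0,0,0,0,0,0.08,-1],[0,0,0,0,0,0.06,-1],[0,0,0,0,0,0.04,-1],[0,0,0,0,0,0.03,-1],[0,0,0,0,0,0.018,-1],[0,0,0,0,0,0.01,-1],[0,0,0,0,0,0,-1],[0,0,0,0,0,0,-1]]]'
python3 - <<'E'
from h import *
import pickle,cv2
s=r.sense();pickle.dump(s,open('s2.pkl','wb'));q=Rz(-.2303)@(s['tcp_pos']-[.4285,.0059,0]);print(s['tcp_pos'],q,R.from_rotvec(s['eef_rot']).as_matrix().round(3))
cv2.imwrite("pics/w2.png",r.capture("wrist")[...,::-1])
E
```

```text
time_s: 3.4
tcp_pos: [0.4142, 0.0962, 0.1668]
eef_rot: [-1.923, -2.426, 0.086]
ft_force: [-0.3, 0.0, -0.7]
finger_gap: 0.0865
grip_force: 0.0
[0.41422993 0.09623008 0.16681756] [0.0067263  0.0912026  0.16681756] [[-0.229  0.971 -0.069]
 [ 0.974  0.228 -0.016]
 [ 0.    -0.071 -0.997]]
```

View pics/w2.png

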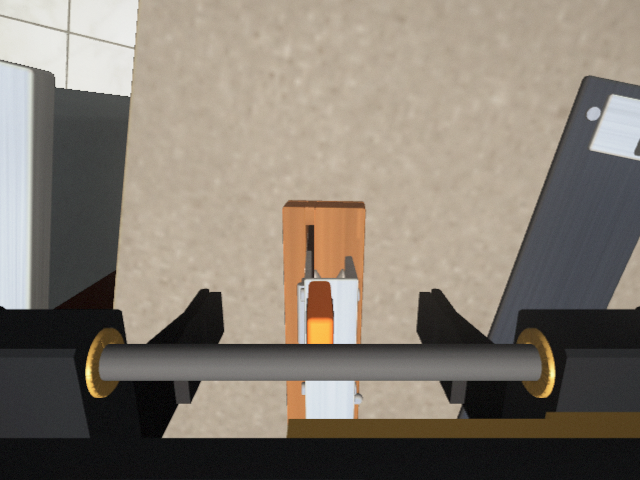

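```bash
python3 -m inch '[[[0,0,0,0,0,0,1],[0,0,0,0,0,0,1],[0,0,0,0,0,0,1],[0,0,0,0,0,0,1],[0,0,0,0,0,0,1],[0,0,0,0,0,0,1],[0,0,0,0,0,0,1],[0,0,0,0,0,0,1]]]' 30
```

```text
time_s: 4.25
tcp_pos: [0.4138, 0.0961, 0.1662]
eef_rot: [-1.923, -2.426, 0.088]
ft_force: [-0.7, -0.5, -0.4]
finger_gap: 0.031
grip_force: 0.0
```

```bash
python3 -m inch '[[[0,0,0,0,0,0,1],[0,0,0,0,0,0,1],[0,0,0,0,0,0,1],[0,0,0,0,0,0,1],[0,0,0,0,0,0,1],[0,0,0,0,0,0,1]]]'; python3 -c "
from workcell import r
print(r.sense()['moment'])"
```

```text
time_s: 4.85
tcp_pos: [0.4137, 0.0961, 0.1662]
eef_rot: [-1.923, -2.426, 0.088]
ft_force: [-0.5, 1.0, 1.0]
finger_gap: 0.0098
grip_force: 30.0
[-0.11834242  0.38448174 -0.08332712]
```

```bash
python3 -m inch '[[[0,0,0,0,0,-0.01,1],[0,0,0,0,0,-0.01,1],[0,0,0,0,0,-0.01,1],[0,0,0,0,0,0,1]]]'; python3 -m inch '[[[0,0,0,0,0,-0.02,1],[0,0,0,0,0,-0.02,1],[0,0,0,0,0,-0.02,1],[0,0,0,0,0,-0.05,1],[0,0,0,0,0,-0.1,1],[0,0,0,0,0,-0.1,1],[0,0,0,0,0,-0.05,1],[0,0,0,0,0,0,1],[0,0,0,0,0,0,1],[0,0,0,0,0,0,1]]]'
cat > st.py <<'E'
from h import *
import sys
F=[];M=[]
for i in range(1): s=r.sense();F.append(s['ft_force']);M.append(s['moment'])
Q=R.from_rotvec(s['eef_rot']).as_matrix()
print(s['time_s'],s['tcp_pos'].round(4),'F',np.round(F[0],2),'M',np.round(M[0],3),'gap',s['finger_gap'],s['grip_force']);print(Q.round(3).tolist())
E
python3 st.py
```

```text
time_s: 5.25
tcp_pos: [0.4148, 0.0963, 0.1788]
eef_rot: [-1.923, -2.426, 0.087]
ft_force: [-2.3, 0.1, -0.7]
finger_gap: 0.0097
grip_force: 30.0
time_s: 6.25
tcp_pos: [0.4243, 0.0985, 0.3208]
eef_rot: [-1.922, -2.425, 0.09]
ft_force: [-1.2, 0.4, -1.4]
finger_gap: 0.0099
grip_force: 30.0
6.25 [0.4243 0.0985 0.3208] F [-1.24  0.39 -1.36] M [-0.024 -0.052  0.018] gap 0.009884161024904801 29.985032337717712
[[-0.228, 0.971, -0.072], [0.974, 0.228, -0.017], [-0.0, -0.074, -0.997]]
```

```bash
cat > tgt.py <<'E'
from h import *
import sys
# usage: tgt.py y_st z_seat a   -> tool-frame turn and shift
SX,SY,SP=.6124,-.0111,.0329
def target(xs,y,z,a):
    C=Rz(SP)@R.from_euler('x',a).as_matrix()   # carrier axes
    seat=Rz(SP)@np.array([xs,y,z])+[SX,SY,0]
    tcp=seat+C@np.array([-.005,.031,.032])
    Q=np.c_[C[:,1],C[:,0],-C[:,2]]
    return tcp,Q
if __name__=='__main__':
    y,z,a=map(float,sys.argv[1:4]); xs=float(sys.argv[4]) if len(sys.argv)>4 else 0
    t,Q=target(xs,y,z,a); s=r.sense(); Q0=R.from_rotvec(s['eef_rot']).as_matrix()
    print('tcp target',t.round(4),'dist',np.linalg.norm(t-s['tcp_pos']).round(4))
    print('turn/pi',(R.from_matrix(Q0.T@Q).as_rotvec()/np.pi).round(4))
    print('shift in new axes /.4',(Q.T@(t-s['tcp_pos'])/.4).round(4))
E
python3 tgt.py .145 .275 .149
```

```text
tcp target [0.6018 0.1595 0.3112] dist 0.1879
turn/pi [-0.028   0.0497  0.061 ]
shift in new axes /.4 [0.1328 0.4485 0.0441]
```

```bash
python3 -m inch '[[[-0.014,0.025,0.0305,0,0,0,1],[-0.014,0.025,0.0305,0,0,0,1],[0,0,0,0.0266,0.06,0.005,1],[0,0,0,0.0266,0.09,0.005,1],[0,0,0,0.0266,0.09,0.0085,1],[0,0,0,0.0266,0.09,0.0085,1],[0,0,0,0.0266,0.07,0.0085,1],[0,0,0,0,0.035,0.0085,1],[0,0,0,0,0.013,0,1],[0,0,0,0,0,0,1],[0,0,0,0,0,0,1],[0,0,0,0,0,0,1]]]'
python3 st.py; python3 tgt.py .145 .275 .149
python3 - <<'E'
from workcell import r
import cv2,numpy as np
a=r.capture("scene")[...,::-1];b=r.capture("top")[...,::-1];w=r.capture("wrist")[...,::-1]
for n,i in zip("abc",(a,b,w)):cv2.imwrite(f"pics/{n}3.png",i)
f=lambda i:cv2.resize(i,(400,290),interpolation=cv2.INTER_CUBIC)
cv2.imwrite("pics/m3.png",np.vstack([np.hstack([f(a[220:405,210:465]),f(b[150:305,150:364])]),np.hstack([f(w),f(b[120:410,130:530])])]))
E
```

```text
time_s: 7.45
tcp_pos: [0.6015, 0.1594, 0.3132]
eef_rot: [-2.107, -2.177, -0.161]
ft_force: [-0.6, -0.3, -1.1]
finger_gap: 0.0097
grip_force: 30.0
7.45 [0.6015 0.1594 0.3132] F [-0.57 -0.31 -1.06] M [-0.28   0.032 -0.046] gap 0.009667255043878784 29.984356358181685
[[-0.032, 0.999, -0.003], [0.988, 0.032, 0.151], [0.151, 0.002, -0.989]]
tcp target [0.6018 0.1595 0.3112] dist 0.0019
turn/pi [ 0.0005 -0.0007 -0.0001]
shift in new axes /.4 [-0.0004  0.0008  0.0048]
```

View pics/m3.png

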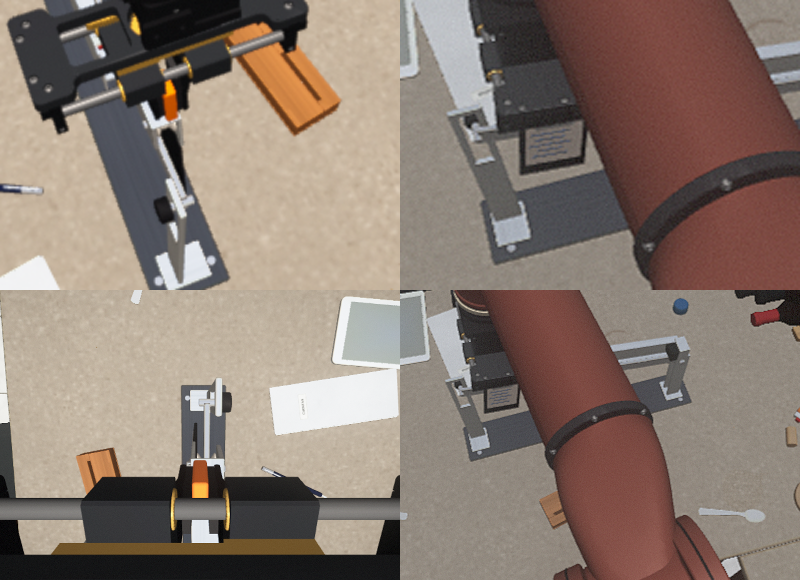

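Run:
```python
import cv2
a=cv2.imread("pics/c3.png")[140:400,270:400]
b=cv2.imread("pics/a3.png")[230:400,270:370]
import numpy as np
cv2.imwrite("pics/m3b.png",np.hstack([cv2.resize(a,(300,600),interpolation=cv2.INTER_CUBIC),cv2.resize(b,(353,600),interpolation=cv2.INTER_CUBIC)]))
```

```text
(no output)
```

View pics/m3b.png

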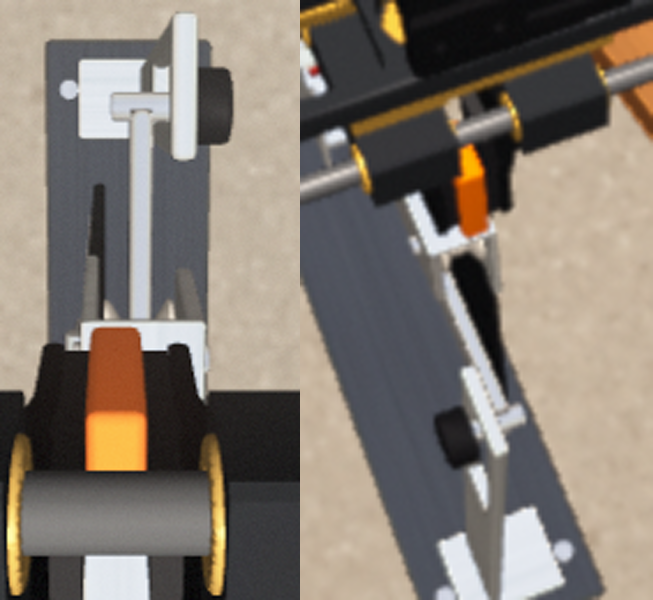

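Run:
```python
from h import *
s=r.sense();c=cam('wrist',s);Q=R.from_rotvec(s['eef_rot']).as_matrix()
g=lambda u,v:(270+u/2.308-.3,140+v/2.308-.3)
for n,uv,z in [('bar top',g(141,290),.225),('bar mid',g(141,200),.229),('bar end',g(141,118),.2353),('hang end L',g(80,325),None),('hang end R',g(206,325),None),('cheekpts',g(110,310),None),('chk2',g(170,310),None)]:
    if z is None:
        # plane: hanger top z_tool = -15+22 => 7mm beyond TCP
        f,cx,cy,M,o=c;d=M@np.array([(uv[0]-cx)/f,-(uv[1]-cy)/f,-1]);O=Q.T@(o-s['tcp_pos']);D=Q.T@d
        zt=.007 if 'hang' in n else .030
        print(n,(O+D*(zt-O[2])/D[2]).round(4))
    else:
        p=plane(c,uv,z); print(n,(Q.T@(p-s['tcp_pos'])).round(4),(Rz(-.0329)@(p-[.6124,-.0111,0])).round(4))
```

```text
bar top [-0.0104  0.0075  0.0876] [0.0026 0.1741 0.225 ]
bar mid [0.0162 0.0072 0.0876] [0.0023 0.2003 0.229 ]
bar end [0.0396 0.007  0.0848] [0.0021 0.223  0.2353]
hang end L [ 0.0115 -0.0068  0.007 ]
hang end R [0.0115 0.0179 0.007 ]
cheekpts [ 0.0057 -0.0011  0.03  ]
chk2 [0.0057 0.0122 0.03  ]
```

```bash
python3 -m inch '[[[0,0,0,0,0.004,0.02,1],[0,0,0,0,0,0.03,1],[0,0,0,0,0,0.03,1],[0,0,0,0,0,0.02,1],[0,0,0,0,0,0,1],[0,0,0,0,0,0,1]]]'; python3 st.py;  python3 -m inch '[[[0,0,0,0,0,0.005,1],[0,0,0,0,0,0.005,1],[0,0,0,0,0,0.005,1],[0,0,0,0,0,0,1],[0,0,0,0,0,0,1]]]'; python3 st.py;python3 tgt.py .153 .235 .149
```

```text
time_s: 8.2
tcp_pos: [0.6035, 0.1658, 0.2729]
eef_rot: [-2.107, -2.177, -0.16]
ft_force: [0.2, -0.0, -1.5]
finger_gap: 0.0097
grip_force: 30.0
8.2 [0.6035 0.1658 0.2729] F [ 0.19 -0.03 -1.53] M [-0.293  0.097 -0.036] gap 0.009714098186113872 29.984355352353305
[[-0.033, 0.999, -0.004], [0.988, 0.033, 0.15], [0.15, 0.001, -0.989]]
time_s: 8.7
tcp_pos: [0.6041, 0.1664, 0.2694]
eef_rot: [-2.108, -2.178, -0.164]
ft_force: [-4.1, -2.0, 10.7]
finger_gap: 0.0098
grip_force: 30.0
8.7 [0.6041 0.1664 0.2694] F [-4.06 -1.99 10.66] M [-0.423  0.931  0.083] gap 0.009829322606841055 29.981033887015656
[[-0.033, 0.999, -0.001], [0.988, 0.032, 0.151], [0.151, 0.004, -0.989]]
tcp target [0.6015 0.1675 0.2712] dist 0.0034
turn/pi [ 0.0012 -0.0009  0.    ]
shift in new axes /.4 [ 0.0038 -0.0063 -0.0041]
```

```bash
python3 -m inch '[[[0,0,0,0,0,-0.005,1],[0,0,0,0,0,-0.005,1],[0,0,0,0,0,0,1],[0,0,0,0,0,0,1]]]'; python3 st.py
python3 - <<'E'
from h import *
import cv2
T=cam('top');S=cam('scene')
tp=lambda u,v:np.array([170+u/2.8-.3,160+v/2.8-.3]); sp=lambda u,v:np.array([210+u/1.85-.25,100+v/1.85-.25])
W=lambda p:Rz(-.0329)@(p-[.6124,-.0111,0])
def vert(c,uv):
    f,cx,cy,M,o=c; d=Rz(-.0329)@M@np.array([(uv[0]-cx)/f,-(uv[1]-cy)/f,-1]);o=W(o);p=o-d*o[0]/d[0];return p.round(4),'a',round(np.arctan2(p[2]-.17,p[1]+.21),4)
for u,v in [(100,160),(150,152),(220,140),(300,125),(500,98),(600,82)]: print('top',(u,v),*vert(T,tp(u,v)))
a=r.capture("scene")[...,::-1];w=r.capture("wrist")[...,::-1]
cv2.imwrite("pics/a4.png",a);cv2.imwrite("pics/c4.png",w)
cv2.imwrite("pics/m4.png",np.hstack([cv2.resize(w[140:400,270:400],(300,600),interpolation=cv2.INTER_CUBIC),cv2.resize(a[230:400,270:370],(353,600),interpolation=cv2.INTER_CUBIC)]))
E
```

```text
time_s: 9.1
tcp_pos: [0.6034, 0.1662, 0.2708]
eef_rot: [-2.107, -2.177, -0.16]
ft_force: [-0.1, -0.5, -1.8]
finger_gap: 0.0095
grip_force: 30.0
9.1 [0.6034 0.1662 0.2708] F [-0.09 -0.49 -1.82] M [-0.243  0.04  -0.045] gap 0.009496162136619697 29.9843926448375
[[-0.033, 0.999, -0.004], [0.988, 0.033, 0.15], [0.15, 0.001, -0.989]]
top (100, 160) [0.     0.1992 0.2393] a 0.1677
top (150, 152) [0.     0.1662 0.2336] a 0.1674
top (220, 140) [0.     0.1188 0.2265] a 0.1701
top (300, 125) [0.     0.0632 0.2199] a 0.1808
top (500, 98) [ 0.     -0.0829  0.1878] a 0.1395
top (600, 82) [ 0.     -0.1605  0.1744] a 0.0893
```

View pics/m4.png

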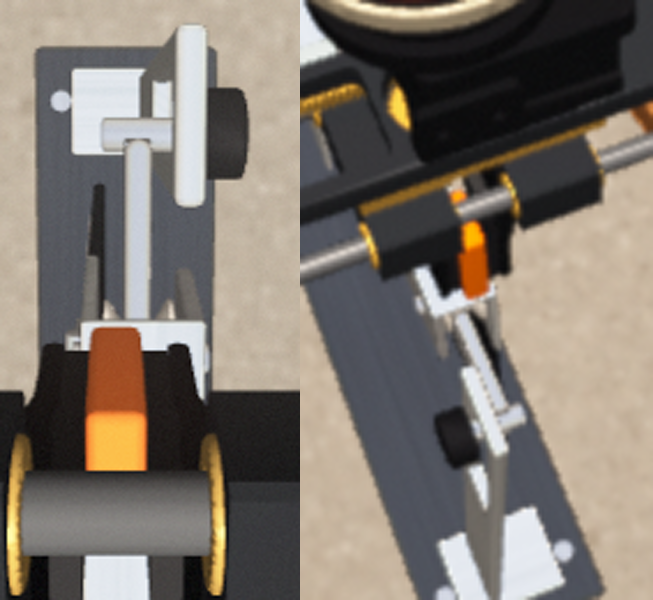

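```bash
python3 -m inch '[[[0,0.007,0,0,-0.002,0,1],[0,0,0,0,0,0,1],[0,0,0,0,0,0,1]]]';python3 st.py; python3 -m inch '[[[0,0,0,0,0,0.001,1],[0,0,0,0,0,0.001,1],[0,0,0,0,0,0,1],[0,0,0,0,0,0,1]]]'; python3 st.py
```

```text
time_s: 9.5
tcp_pos: [0.6028, 0.1656, 0.2711]
eef_rot: [-2.096, -2.164, -0.183]
ft_force: [-0.3, 0.6, -1.2]
finger_gap: 0.0096
grip_force: 30.0
9.5 [0.6028 0.1656 0.2711] F [-0.32  0.6  -1.22] M [-0.326  0.033 -0.005] gap 0.009582160549858484 29.984333671163768
[[-0.032, 0.999, -0.004], [0.985, 0.032, 0.172], [0.172, 0.001, -0.985]]
time_s: 9.9
tcp_pos: [0.6028, 0.1663, 0.2704]
eef_rot: [-2.095, -2.165, -0.183]
ft_force: [0.3, -0.0, -2.5]
finger_gap: 0.0101
grip_force: 30.0
9.9 [0.6028 0.1663 0.2704] F [ 0.25 -0.   -2.48] M [-0.33   0.027 -0.004] gap 0.010086146167604872 29.98443806078285
[[-0.033, 0.999, -0.004], [0.985, 0.033, 0.172], [0.172, 0.001, -0.985]]
```

```bash
for i in 1; do python3 -m inch '[[[0,0,0,0,0,0.001,1],[0,0,0,0,0,0.001,1],[0,0,0,0,0,0,1],[0,0,0,0,0,0,1]]]'; done; python3 st.py;python3 -m inch '[[[0,0,0,0,0,0.001,1],[0,0,0,0,0,0,1],[0,0,0,0,0,0,1]]]' ; python3 st.py
```

```text
time_s: 10.3
tcp_pos: [0.6029, 0.1663, 0.27]
eef_rot: [-2.095, -2.165, -0.183]
ft_force: [-0.7, 0.0, 2.9]
finger_gap: 0.0097
grip_force: 30.0
10.3 [0.6029 0.1663 0.27  ] F [-0.73  0.04  2.86] M [-0.415  0.344  0.02 ] gap 0.009722794368829037 29.981786725111306
[[-0.033, 0.999, -0.004], [0.985, 0.033, 0.172], [0.172, 0.002, -0.985]]
time_s: 10.6
tcp_pos: [0.6029, 0.1664, 0.2699]
eef_rot: [-2.095, -2.165, -0.184]
ft_force: [-1.6, -1.0, 5.7]
finger_gap: 0.01
grip_force: 30.0
10.6 [0.6029 0.1664 0.2699] F [-1.63 -1.01  5.67] M [-0.483  0.547  0.109] gap 0.010040184952981895 29.980835302267224
[[-0.033, 0.999, -0.004], [0.985, 0.033, 0.172], [0.172, 0.002, -0.985]]
```

```bash
python3 -m inch '[[[0,0.002,0,0,0,-0.001,1],[0,0,0,0,0,0,1],[0,0,0,0,0,0,1]]]'; python3 st.py;python3 -m inch '[[[0,0.002,0,0,0,0,1],[0,0,0,0,0,0,1],[0,0,0,0,0,0,1]]]' ; python3 st.py
```

```text
time_s: 10.9
tcp_pos: [0.603, 0.1661, 0.2699]
eef_rot: [-2.092, -2.162, -0.189]
ft_force: [-1.6, -1.7, 5.4]
finger_gap: 0.0098
grip_force: 30.0
10.9 [0.603  0.1661 0.2699] F [-1.57 -1.67  5.42] M [-0.724  0.401 -0.005] gap 0.009758671291430503 29.982492090202868
[[-0.032, 0.999, -0.004], [0.984, 0.032, 0.178], [0.178, 0.002, -0.984]]
time_s: 11.2
tcp_pos: [0.6029, 0.1661, 0.2699]
eef_rot: [-2.089, -2.158, -0.196]
ft_force: [-2.2, -1.9, 6.1]
finger_gap: 0.01
grip_force: 30.0
11.2 [0.6029 0.1661 0.2699] F [-2.2  -1.91  6.1 ] M [-0.695  0.433  0.001] gap 0.010046607707755704 29.99650056939572
[[-0.032, 0.999, -0.004], [0.982, 0.033, 0.184], [0.184, 0.002, -0.983]]
```

```bash
python3 -m inch '[[[0,-0.002,0,0,0,-0.001,1],[0,0,0,0,0,0,1],[0,0,0,0,0,0,1]]]'; python3 st.py;python3 -m inch '[[[0,0,0,-0.01,0,0,1],[0,0,0,-0.0125,0,0,1],[0,0,0,-0.0125,0,0,1],[0,0,0,-0.0125,0,0,1],[0,0,0,-0.0025,0,0,1],[0,0,0,0,0,0,1],[0,0,0,0,0,0,1]]]' ; python3 st.py
```

```text
time_s: 11.5
tcp_pos: [0.6028, 0.1664, 0.2699]
eef_rot: [-2.092, -2.162, -0.189]
ft_force: [-1.2, -1.2, 4.1]
finger_gap: 0.0097
grip_force: 30.0
11.5 [0.6028 0.1664 0.2699] F [-1.22 -1.23  4.05] M [-0.412  0.172 -0.019] gap 0.009713644687865555 29.996190913952887
[[-0.033, 0.999, -0.005], [0.984, 0.033, 0.178], [0.178, 0.001, -0.984]]
time_s: 12.2
tcp_pos: [0.6035, 0.1465, 0.2664]
eef_rot: [-2.092, -2.162, -0.189]
ft_force: [-0.5, -2.1, 4.6]
finger_gap: 0.0099
grip_force: 30.0
12.2 [0.6035 0.1465 0.2664] F [-0.55 -2.09  4.62] M [-0.601  0.102 -0.01 ] gap 0.009888708514112093 29.99703599140048
[[-0.032, 0.999, -0.004], [0.984, 0.033, 0.178], [0.178, 0.001, -0.984]]
```

```bash
python3 -m inch '[[[0,0,0,-0.0125,0,0,1],[0,0,0,-0.0125,0,0,1],[0,0,0,-0.0125,0,0,1],[0,0,0,-0.0125,0,0,1],[0,0,0,-0.0125,0,0,1],[0,0,0,0,0,0,1],[0,0,0,0,0,0,1]]]';python3 -m inch '[[[0,0,0,-0.0125,0,0,1],[0,0,0,-0.0125,0,0,1],[0,0,0,-0.0125,0,0,1],[0,0,0,-0.0125,0,0,1],[0,0,0,0,0,0,1]]]' ; python3 st.py
```

```text
time_s: 12.9
tcp_pos: [0.6044, 0.122, 0.2621]
eef_rot: [-2.092, -2.162, -0.189]
ft_force: [-0.6, -2.6, 5.5]
finger_gap: 0.0096
grip_force: 30.0
time_s: 13.4
tcp_pos: [0.6051, 0.1032, 0.2589]
eef_rot: [-2.09, -2.162, -0.191]
ft_force: [-0.1, -0.6, 6.7]
finger_gap: 0.0099
grip_force: 30.0
13.4 [0.6051 0.1032 0.2589] F [-0.12 -0.61  6.75] M [-0.044  0.094  0.083] gap 0.009924414706210216 30.00106133753434
[[-0.034, 0.999, -0.004], [0.983, 0.034, 0.179], [0.179, 0.002, -0.984]]
```

```bash
python3 -m inch '[[[0,0,0,-0.0125,0,-0.0005,1],[0,0,0,-0.0125,0,-0.0005,1],[0,0,0,0,0,0,1]]]'; python3 st.py; python3 -m inch '[[[0,0,0,-0.0125,0,-0.0005,1],[0,0,0,-0.0125,0,-0.0005,1],[0,0,0,0,0,0,1],[0,0,0,0,0,0,1]]]' ; python3 st.py
```

```text
time_s: 13.7
tcp_pos: [0.6053, 0.0921, 0.257]
eef_rot: [-2.092, -2.162, -0.189]
ft_force: [-0.2, -2.0, 4.5]
finger_gap: 0.0099
grip_force: 30.0
13.7 [0.6053 0.0921 0.257 ] F [-0.2  -2.04  4.5 ] M [-0.62  -0.045  0.047] gap 0.009915126779370698 29.999137711711228
[[-0.032, 0.999, -0.004], [0.984, 0.032, 0.178], [0.178, 0.002, -0.984]]
time_s: 14.1
tcp_pos: [0.6056, 0.0825, 0.2555]
eef_rot: [-2.092, -2.162, -0.189]
ft_force: [1.0, -1.3, 3.6]
finger_gap: 0.01
grip_force: 30.0
14.1 [0.6056 0.0825 0.2555] F [ 1.01 -1.3   3.6 ] M [-0.611 -0.174 -0.041] gap 0.00996729826701997 30.00080353114754
[[-0.032, 0.999, -0.005], [0.984, 0.033, 0.178], [0.178, 0.001, -0.984]]
```

```bash
python3 -m inch '[[[0,0,0,0,0,-0.001,1],[0,0,0,0,0,0,1],[0,0,0,0,0,0,-1],[0,0,0,0,0,0,-1],[0,0,0,0,0,0,-1],[0,0,0,0,0,0,-1],[0,0,0,0,0,0,-1],[0,0,0,0,0,0,-1],[0,0,0,0,0,0,-1],[0,0,0,0,0,0,-1],[0,0,0,0,0,0,-1],[0,0,0,0,0,0,-1]]]'; python3 -m inch '[[[0,0,0,0,0,0,-1],[0,0,0,0,0,0,-1],[0,0,0,0,0,0,-1],[0,0,0,0,0,0,-1],[0,0,0,0,0,0,-1],[0,0,0,0,0,0,-1],[0,0,0,0,0,0,-1],[0,0,0,0,0,0,-1]]]'
python3 - <<'E'
from workcell import r
import cv2
for n in("scene","top"): cv2.imwrite(f"pics/{n}5.png",r.capture(n)[...,::-1])
import numpy as np
a=cv2.imread("pics/scene5.png");b=cv2.imread("pics/top5.png")
f=lambda i:cv2.resize(i,(400,300))
cv2.imwrite("pics/m5.png",np.hstack([cv2.resize(a[90:390,180:430],(400,480)),cv2.resize(b[140:380,240:440],(400,480))]))
E
```

```text
time_s: 15.3
tcp_pos: [0.6055, 0.0824, 0.256]
eef_rot: [-2.092, -2.162, -0.189]
ft_force: [-0.2, 0.1, -1.0]
finger_gap: 0.0812
grip_force: 0.0
time_s: 16.1
tcp_pos: [0.6055, 0.0825, 0.256]
eef_rot: [-2.092, -2.162, -0.189]
ft_force: [-0.5, 0.2, 0.1]
finger_gap: 0.0871
grip_force: 0.0
```

View pics/m5.png

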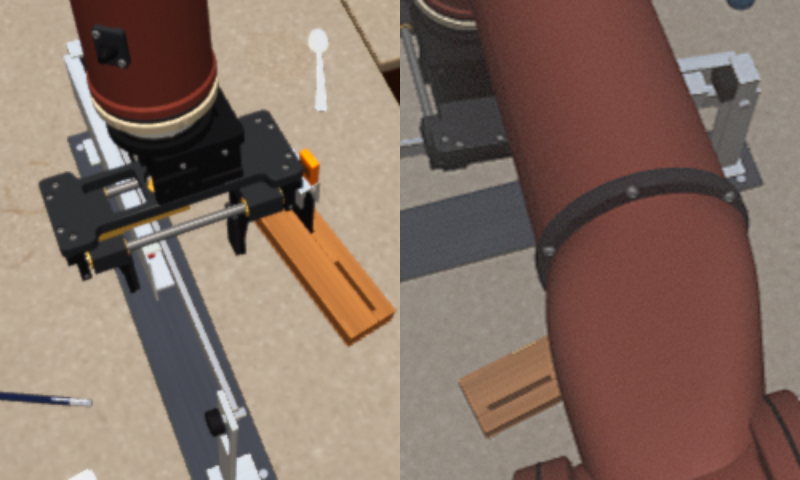

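```bash
python3 -m inch '[[[0,0,0,0,0,-0.05,-1],[0,0,0,0,0,-0.1,-1],[0,0,0,0,0,-0.1,-1],[0,0,0,0.06,0,-0.09,-1],[0,0,0,0.12,0,0,-1],[0,0,0,0.12,0,0,-1],[0,0,0,0.12,0,0,-1],[0,0,0,0.12,0,0,-1],[0,0,0,0.12,0,0,-1],[0,0,0,0.12,0,0,-1],[0,0,0,0,0,0,-1],[0,0,0,0,0,0,-1]]]'
python3 - <<'E'
from h import *
import cv2
for n in("scene","top"):
    im=r.capture(n); cv2.imwrite(f"pics/{n}6.png",im[...,::-1])
    h=cv2.cvtColor(im,cv2.COLOR_RGB2HSV); m=cv2.inRange(h,(8,200,150),(20,255,255))
    k,_,st,c=cv2.connectedComponentsWithStats(m)
    print(n,[(c[i].round(1).tolist(),int(st[i,4])) for i in range(1,k) if st[i,4]>8])
    c=cam(n); W=lambda p:Rz(.0329)@np.array(p)+[.6124,-.0111,0]
    a=.175;v0=.063; P=lambda x,v,h:W([x,-.21+v*np.cos(a)-h*np.sin(a),.17+v*np.sin(a)+h*np.cos(a)])
    print(' predicted tab at stop',proj(c,P(-.005,v0+.031,.057)).round(1),'at v .29',proj(c,P(-.005,.29+.031,.057)).round(1))
    print(' spare tab',proj(c,[.4418,-.0201,.195]).round(1))
E
```

```text
time_s: 17.4
tcp_pos: [0.5956, 0.3667, 0.4445]
eef_rot: [-2.089, -2.164, -0.187]
ft_force: [1.0, 0.1, 0.8]
finger_gap: 0.0874
grip_force: 0.0
scene [([258.0, 71.5], 129), ([251.4, 153.3], 103)]
 predicted tab at stop [[249.  143.3]] at v .29 [[296.3 248. ]]
 spare tab [[373.7 188.9]]
top []
 predicted tab at stop [[372.6 176.8]] at v .29 [[257.9 194. ]]
 spare tab [[335.7 279.5]]
```

```bash
python3 -m inch '[[[0,0,0,0.12,0,0,-1],[0,0,0,0.12,0,0,-1],[0,0,0,0.12,0,0,-1],[0,0,0,0.1,0,0,-1],[0,0,0,0,0,0,-1],[0,0,0,0,0,0,-1],[0,0,0,0,0,0,-1],[0,0,0,0,0,0,-1]]]'
cat > det.py <<'E'
from h import *
import cv2
for n in("scene","top"):
    im=r.capture(n); cv2.imwrite(f"pics/{n}7.png",im[...,::-1])
    h=cv2.cvtColor(im,cv2.COLOR_RGB2HSV); m=cv2.inRange(h,(5,150,90),(22,255,255))
    k,_,st,c=cv2.connectedComponentsWithStats(m)
    print(n,[(c[i].round(1).tolist(),st[i].tolist()) for i in range(1,k) if st[i,4]>25])
    c=cam(n); W=lambda p:Rz(.0329)@np.array(p)+[.6124,-.0111,0]
    a=.175; P=lambda x,v,h:W([x,-.21+v*np.cos(a)-h*np.sin(a),.17+v*np.sin(a)+h*np.cos(a)])
    for v0 in(.063,.08,.1): print(v0,proj(c,[P(-.005,v0+.031+e,hh) for e,hh in((0,.064),(.012,.064),(.012,.03))]).round(1).tolist())
E
python3 det.py
```

```text
time_s: 18.3
tcp_pos: [0.5906, 0.544, 0.4796]
eef_rot: [-2.095, -2.159, -0.191]
ft_force: [-0.2, -0.4, 0.4]
finger_gap: 0.0867
grip_force: 0.0
scene [([269.8, 2.5], [260, 0, 22, 7, 70]), ([234.6, 5.9], [230, 4, 11, 5, 40]), ([268.4, 21.7], [263, 16, 12, 11, 48]), ([170.3, 47.4], [165, 33, 11, 28, 105]), ([612.2, 72.3], [608, 63, 9, 16, 68]), ([175.9, 70.6], [169, 64, 14, 14, 116]), ([259.7, 71.7], [249, 64, 23, 17, 197]), ([250.8, 150.0], [245, 137, 12, 28, 174]), ([526.3, 157.1], [518, 150, 19, 17, 87]), ([503.9, 166.2], [500, 160, 7, 14, 30]), ([511.3, 167.0], [507, 160, 12, 18, 57]), ([524.3, 174.0], [516, 168, 17, 12, 53]), ([373.4, 193.0], [367, 183, 13, 23, 162]), ([527.1, 194.0], [518, 189, 19, 12, 68]), ([526.5, 204.7], [522, 200, 9, 12, 33]), ([543.0, 214.3], [531, 201, 28, 26, 190]), ([381.1, 254.3], [333, 203, 94, 100, 3170]), ([573.6, 228.7], [566, 217, 16, 27, 104]), ([560.6, 227.0], [553, 219, 14, 18, 64]), ([584.5, 225.5], [578, 218, 12, 17, 44]), ([366.4, 264.4], [333, 220, 69, 86, 98]), ([543.8, 229.5], [536, 226, 14, 9, 32]), ([16.8, 357.4], [0, 347, 43, 20, 166])]
0.063 [[248.2, 139.9], [250.3, 144.6], [253.9, 160.6]]
0.08 [[251.2, 146.6], [253.4, 151.4], [257.0, 167.3]]
0.1 [[254.9, 154.7], [257.1, 159.6], [260.6, 175.5]]
top [([369.9, 176.1], [365, 174, 11, 5, 44]), ([537.3, 234.7], [528, 225, 19, 21, 171]), ([334.9, 279.8], [329, 276, 13, 10, 64])]
0.063 [[373.5, 174.7], [367.8, 175.6], [363.4, 185.5]]
0.08 [[365.4, 175.9], [359.6, 176.8], [355.4, 186.8]]
0.1 [[355.7, 177.4], [349.8, 178.3], [345.9, 188.2]]
```

```bash
python3 -m inch '[[[0,0,0,0,0,0,-1],[0,0,0,0,0,0,-1],[0,0,0,0,0,0,-1],[0,0,0,0,0,0,-1],[0,0,0,0,0,0,-1],[0,0,0,0,0,0,-1],[0,0,0,0,0,0,-1],[0,0,0,0,0,0,-1],[0,0,0,0,0,0,-1],[0,0,0,0,0,0,-1]]]' >/dev/null; python3 det.py | grep -oE "\(\[(25[0-9]\.[0-9], 1[45]|3[67][0-9]\.[0-9], 17|334|373).{0,40}"
```

```text
([250.8, 150.1], [245, 137, 12, 28, 175]), ([515.2,
([373.4, 193.1], [367, 183, 13, 23, 161]), ([
([369.9, 176.1], [365, 174, 11, 5, 44]), ([537.2, 2
([334.8, 280.1], [329, 276, 13, 12, 66])]
```

It's at rest at the stop, and the spare is still standing in the block.

```bash
python3 -c "
from workcell import r
print(r.finish_job())"
```

```text
the job is handed in; nothing more can be done
None
```

The order carrier was set on the rail, pushed past the catch and released; the cameras then showed it at rest at the low-end stop with the spare still in the block, though the first touch on the rail pressed it at about 12 N before I backed off and reset it at about 5–8 N. I handed the job in, and it gave no verdict back.

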